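# Close the cup carton and clamp its glued lip

### The arm

A 6-joint arm with a two-finger parallel gripper is mounted at the origin on a cart in front of the work surface, level with it; the furniture and walls round the work are solid. World frame = base frame: x ahead of the robot, y to its left, z up, the work surface at z = 0. Lengths are in mm, angles in rad, forces in N, time in s.
With the tool pointing down it reaches from about 325 to 850 mm from the base axis. Payload 15.5 kg.
Tool frame: the origin (TCP) lies midway between the tips of the shut fingers; the grasp point (between the pads) lies 19 mm behind it (grasp_offset is the distance from the TCP to the grasp point, in mm); z points along the fingers, y is the direction in which the jaws open and shut (so a half turn about z gives the same grasp; the last joint's range is limited). The gripper opens to 91 mm and grips with 3 to 60 N. Pads are 32 mm wide; open, the fingers measure 118 mm over their backs; the gripper's body (76 mm by 178 mm) begins 60 mm behind the grasp point.
Start: joints at [1.018, 0.494, 1.345, -0, 1.302, -0.096], TCP at [275.67, 560.921, 213.915] pointing down, gripper open.
Joint ranges: [-2.91, 2.91], [-0.82, 2.16], [0.22, 2.67], [-1.22, 4.37], [0.12, 2.79], [-3.08, 3.08]. Speed limits (rad/s): [1.89, 1.89, 2.57, 3.01, 3.01, 3.01].

### API

Orientations are given as a 3x3 rotation matrix whose columns are the frame's x, y, z axes.
In Python, from cell import * gives the robot as it stands. The module is installed in compiled form; this text tells all that it offers. Calls block until the motion is done:
- movep(position, orientation): joint-space move of the TCP to a pose.
- move_straight(position, rotation=None, speed=150): straight line of the TCP; rotation=None keeps the orientation; speed is the mean speed in mm/s.
- goto_joints(angles): joint-space move.
- gripper_open() and gripper_close(grasp_force=None): open the fingers fully, or close them until they stop; grasp_force is the grip in N (None keeps the last).
- pause(seconds).
- ik(position, orientation): joint angles nearest the present ones, or None.
- read_state(): the state.
- capture(name): name is "scene" or "top" or "wrist"; returns the picture (480x640x3 uint8, blue, green, red); there is no depth.
- calibration(name): a dict with "K" (3x3 intrinsics, pixels), "R" (3x3) and "t" (3): a world point X has camera coordinates R X + t; the wrist camera has in their place "tool_from_camera" (4x4, takes a point from camera to tool coordinates, whose origin is the TCP and whose axes are the flange's). Camera axes: x right, y down, z forward; pixel columns grow to the right and rows downward; lengths in mm; the calibration is good to about 2 mm. A picture is of the moment at which its call begins: read the wrist's pose just before it. calibration takes no time and is no camera call.
A pose or a line that the arm cannot do raises MotionError and nothing moves.
- sign_off(): hands the job in, once; it reports no verdict.
The state is a dict: "time": time; "qpos": joint angles; "joint_vel": joint speeds; "joint_torque": joint torques, N m; "tcp_pos": TCP position; "eef_rot": TCP orientation; "contact_force": force on the tool from outside, world axes, zero at the start; "moment": the same for the moment, N m; "opening": finger opening in mm.
Only numpy, scipy, OpenCV 4.12 (cv2) and the standard library are available. Lean on these libraries where they do the work, as an engineer would, in place of code of your own. Each camera call takes 0.05 s, during which the arm holds its last target.

### The job

Close the cardboard carton that stands in the ratchet clamp: first fold its small end flap down flat, then fold the lid down flat over it, so that the lid's lip hangs in front of the carton. Then squeeze and release the clamp's trigger against its fixed grip, stroke by stroke and without pushing the jaw itself, until the sprung pad presses the lip with its spring clearly compressed but not bottomed out. Finish while still holding the trigger squeezed; leave the timer, tumbler and filter basket where they are.

Things in the scene. Friction and masses are not known exactly. Their poses are not given: they have to be found in the camera images.
- bed: wooden clamp board 150 x 385 x 16 mm, fixed on the worktop. Origin on the worktop under the toothed bar; z up, y points from the trigger along the bar to the carton (the way the jaw advances), x across. The board runs from y = -158 to +228 mm. At y = 206 mm stands the grey fixed jaw (100 x 18 mm, top 96 mm above the worktop)
- flap_hinge (a point): middle of the crease of the small end flap, on the carton's top edge on the board's -x side (towards the robot). The flap is 45 mm long, 100 mm wide, 2 mm thick; it opens upward and, closed, lies level and points to the board's +x. The opposite end flap is already closed
- flap_edge (a point): middle of the small flap's free edge, 45 mm from its crease; moves with the flap
- flap (a joint): angle of the small end flap: 0 is closed (level), 1.57 upright, more leans outward (towards the board's -x). The crease is stiff, so that the flap stays where it is left; a push of about 1 N moves it
- lid_hinge (a point): middle of the lid's crease, at the carton's top edge on the board's +y side (beside the fixed jaw). The lid is 113 mm long, 130 mm wide, 3 mm thick, with a 23 mm lip turned down at its free end; closed, it lies level and points to the board's -y, and the lip hangs in front of the carton's -y side
- lid_edge (a point): middle of the lid's free edge on its outer face, 110 mm from its crease; moves with the lid
- lid (a joint): angle of the lid: 0 is closed (level), 1.57 upright, more leans outward (towards the board's +y). Stays where it is left; a push of about 1 N moves it
- squeeze_point (a point): fixed point 140 mm above the worktop, half-way between the outer faces of grip and trigger when fully squeezed. The grip's outer face is 19 mm to the board's -y of it; the trigger's outer face is on the +y side, 33 mm away when released, 19 mm when fully squeezed. Fingers from above, closing along the board's y, squeeze the two together
- trigger (a joint): trigger angle: 0 released, 0.30 fully squeezed (hard stop). It springs back by itself. A squeeze of 5 to 18 N is enough, more does no harm. Each full squeeze and full release advances the jaw by one tooth, 8 mm (the first one or two may take up slack and advance less); the jaw stays where it is when the trigger is released
- pad_face (a point): centre of the front face of the black pad (44 x 26 mm) on the moving jaw, 77 mm above the worktop; moves with the jaw and pad. The jaw block behind it is 44 mm wide, 20 mm thick, top 92 mm above the worktop
- lip_place (a point): point on the carton's -y side, 77 mm above the worktop, on the outer face that the lip has when the lid is closed: the pad meets the lip when the board's y of pad_face reaches that of this point
- pad (a joint): compression of the sprung pad into the jaw (m): 0 free, 0.018 bottomed out; stiffness 350 N/m. The gap between the pad and the jaw block is 18 mm when free and shrinks as the pad presses; aim for 4 to 15 mm of compression
- trigger_blade: the trigger's upright teal blade, 24 mm wide, 10 mm thick, from 110 to 166 mm above the worktop, see trigger; its origin lies on the trigger's pivot, 94 mm above the worktop
- grip: the fixed grip: an upright teal post, 26 mm in x, 18 mm in y, top 166 mm above the worktop, beside the trigger on its -y side; its origin is that of the board
- jaw: the moving jaw block with the pad; its origin coincides with the board's when the jaw is fully back. Moves along the board's y
- lid_lip: the turned-down lip of the lid; its origin is on the lid's crease
- timer: red and white kitchen timer, 62 mm across, 48 mm high, a bystander; origin at the centre of its underside
- tumbler: clear tumbler, 56 mm across, 62 mm high, a bystander; origin at the centre of its underside
- carton: open cardboard carton, 130 mm in x, 110 mm in y, 75 mm high, fixed on the board against the fixed jaw; origin at the centre of its underside, axes as the board's; its top is 91 mm above the worktop. A glass is packed inside
- basket: steel filter basket, 67 mm across, 21 mm high, a bystander; origin at the centre of its underside

How it is judged:
By the outcome, as a careful person would: the job done as asked, in the order asked, and still so for the second after the job is handed in, while the arm keeps its last pose, push and grip.
It also fails if it takes over 58 s, if anything falls off the work surface, if the arm or the gripper's body presses on something with over 40 N, if the wrist force passes 120 N, or if a joint passes its speed limit or range.

## Working session

There is one attempt and no reset: what is moved stays moved. The work goes in short steps, each a Python script; the robot and the scene stay as the last script left them, time stands still between calls to the robot, and variables do not carry over. Pictures are saved under pics/ and viewed, and the job is handed in when it is done.

```bash
mkdir -p pics
python3 - <<'E'
from cell import *
import cv2
s=read_state();print(s)
for n in("scene","top","wrist"):
    cv2.imwrite(f"pics/a_{n}.png",capture(n));c=calibration(n);print(n,c)
E
```

```text
{'time': 0.0, 'qpos': array([ 1.01849381e+00,  4.94183082e-01,  1.34612592e+00,  5.69327684e-06,
        1.30250933e+00, -9.55055939e-02]), 'joint_vel': array([-0.00039535,  0.00188695,  0.00020639, -0.00160814,  0.00199006,
       -0.00041632]), 'joint_torque': array([ 2.68345342e-03, -8.78814626e+01, -3.81873965e+01,  7.08059245e-02,
        5.29276847e-02, -1.03329712e-04]), 'tcp_pos': array([275.46996281, 560.5934686 , 213.34009925]), 'eef_rot': array([[-8.97469193e-01,  4.41076669e-01, -6.47723173e-04],
       [ 4.41077128e-01,  8.97468598e-01, -1.04056141e-03],
       [ 1.22343847e-04, -1.21956769e-03, -9.99999249e-01]]), 'contact_force': array([-0.72504632,  0.13200671,  0.17921559]), 'moment': array([ 0.00770372, -0.01054433,  0.03997962]), 'opening': 91.27497430169969}
scene {'K': array([[562.12812502,   0.        , 320.60350498],
       [  0.        , 562.12812502, 250.55826741],
       [  0.        ,   0.        ,   1.        ]]), 'R': array([[ 0.56745999, -0.82334765,  0.00937062],
       [-0.42712806, -0.30407258, -0.85152891],
       [ 0.70395367,  0.47920613, -0.524223
[... 269 characters left out ...]
  0.00279411],
       [-0.99642122,  0.01775296, -0.08264136],
       [ 0.08257798, -0.00427541, -0.99657544]]), 't': array([ -18.19653916,  575.87548591, 1613.06580577])}
wrist {'K': array([[338.71835502,   0.        , 323.35285221],
       [  0.        , 338.71835502, 235.77916901],
       [  0.        ,   0.        ,   1.        ]]), 'tool_from_camera': array([[-9.11356523e-04, -9.60963927e-01, -2.76672188e-01,
         7.90056382e+01],
       [ 9.99999584e-01, -8.69882640e-04, -2.72634219e-04,
         1.08461616e+00],
       [ 2.13193170e-05, -2.76672321e-01,  9.60964321e-01,
        -1.72493434e+02],
       [ 0.00000000e+00,  0.00000000e+00,  0.00000000e+00,
         1.00000000e+00]])}
```

View pics/a_scene.png

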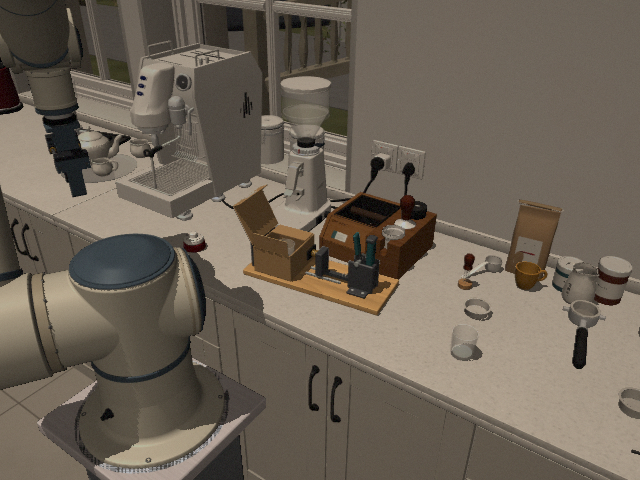

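View pics/a_top.png

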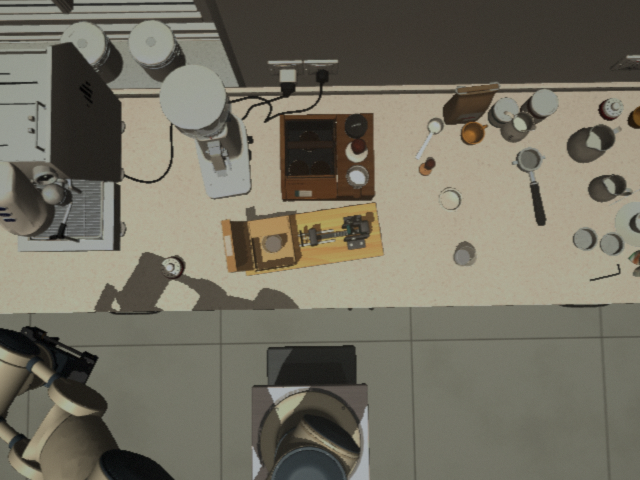

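View pics/a_wrist.png

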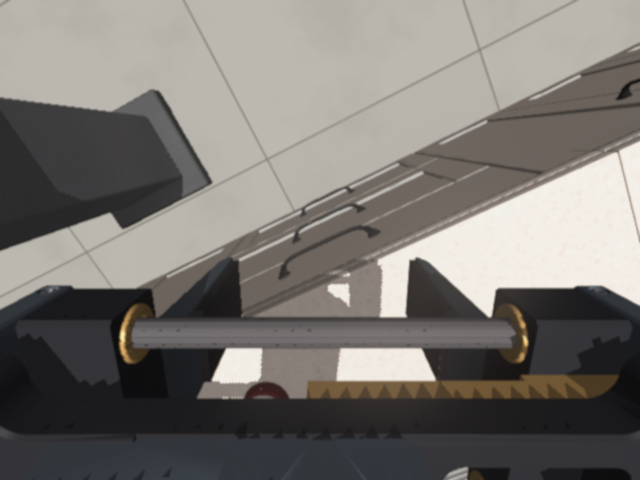

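Run:
```python
import cv2
a=cv2.imread('pics/a_top.png');cv2.imwrite('pics/a_topz.png',cv2.resize(a[190:290,205:400],None,fx=4,fy=4,interpolation=cv2.INTER_CUBIC))
a=cv2.imread('pics/a_scene.png');cv2.imwrite('pics/a_scenez.png',cv2.resize(a[175:320,220:410],None,fx=4,fy=4,interpolation=cv2.INTER_CUBIC))
```

```text
(no output)
```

View pics/a_topz.png

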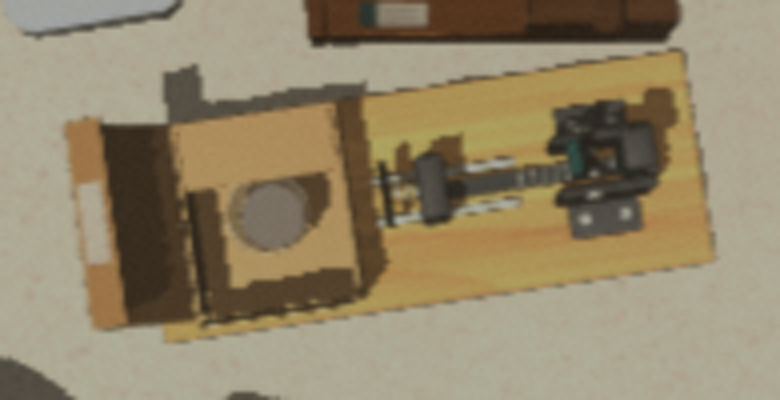

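View pics/a_scenez.png

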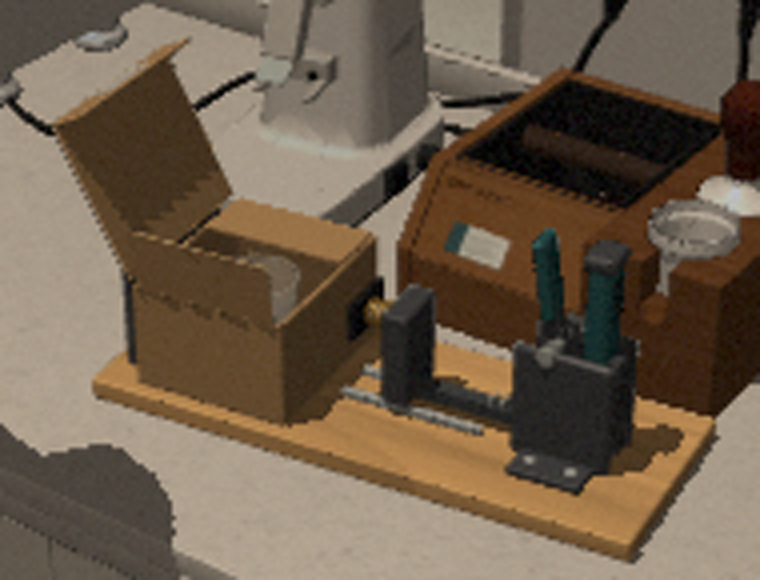

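```bash
cat > h.py <<'E'
import numpy as np, cv2
from cell import *
def ray(n,u,v,wp=None):
    c=calibration(n);K=c["K"]
    d=np.linalg.inv(K)@np.array([u,v,1.])
    if n=="wrist":
        T=c["tool_from_camera"];Rw,tw=wp
        R=Rw@T[:3,:3];o=Rw@T[:3,3]+tw
        return o,R@d
    return -c["R"].T@c["t"],c["R"].T@d
def onz(n,u,v,z,wp=None):
    o,d=ray(n,u,v,wp);return o+d*(z-o[2])/d[2]
def proj(n,X,wp=None):
    c=calibration(n);X=np.asarray(X,float)
    if n=="wrist":
        T=c["tool_from_camera"];Rw,tw=wp
        p=T[:3,:3].T@(Rw.T@(X-tw)-T[:3,3])
    else: p=c["R"]@X+c["t"]
    q=c["K"]@p;return q[:2]/q[2]
E
python3 - <<'E'
from h import *
z=lambda x,y,ox,oy:((x+.5)/4-.5+ox,(y+.5)/4-.5+oy)
P=[onz("top",*z(x,y,205,190),16) for x,y in((684,50),(714,262),(165,341))]
S=[onz("scene",*z(x,y,220,175),16) for x,y in((715,428),(632,548),(95,382))]
for n,Q in(("top",P),("scene",S)):
    Q=np.array(Q);print(n,Q.round(1).tolist(),np.linalg.norm(Q[1]-Q[0]),np.linalg.norm(Q[2]-Q[1]))
    e=Q[2]-Q[1];f=Q[0]-Q[1];print(np.arctan2(-e[0],e[1]),np.arctan2(f[1],f[0]))
E
```

```text
top [[655.2, -190.3, 16.0], [507.1, -207.2, 16.0], [459.4, 172.9, 16.0]] 149.09300802670933 383.1205070060313
0.12477596405193661 0.11365841260644988
scene [[643.4, -194.3, 16.0], [503.2, -212.8, 16.0], [453.4, 165.6, 16.0]] 141.41026210988494 381.67051488607433
0.13104792976239368 0.13134146815998032
```

```bash
cat >> h.py <<'E'
th=0.126
def Rt(th,sgn=-1):
    bx=np.array([np.cos(th),np.sin(th),0]);x=sgn*bx;z=np.array([0,0,-1.]);return np.column_stack([x,np.cross(z,x),z])
E
python3 - <<'E'
from h import *
for sg in(-1,1):
  for p in([360,-20,260],[380,50,260],[420,0,260],[640,0,330],[560,150,150],[600,-100,121]):
    q=ik(p,Rt(th,sg));print(sg,p,None if q is None else np.round(q,2))
E
```

```text
-1 [360, -20, 260] [-0.22  0.06  1.86 -0.    1.23 -1.92]
-1 [380, 50, 260] [-0.03  0.09  1.82 -0.    1.23 -1.72]
-1 [420, 0, 260] [-0.14  0.15  1.75 -0.    1.25 -1.84]
-1 [640, 0, 330] [-0.09  0.44  1.13 -0.    1.58 -1.79]
-1 [560, 150, 150] [ 0.16  0.5   1.54 -0.    1.11 -1.54]
-1 [600, -100, 121] [-0.26  0.57  1.49 -0.    1.08 -1.96]
1 [360, -20, 260] [-0.22  0.06  1.86 -0.    1.23  1.22]
1 [380, 50, 260] [-0.03  0.09  1.82 -0.    1.23  1.42]
1 [420, 0, 260] [-0.14  0.15  1.75 -0.    1.25  1.3 ]
1 [640, 0, 330] [-0.09  0.44  1.13 -0.    1.58  1.35]
1 [560, 150, 150] [ 0.16  0.5   1.54 -0.    1.11  1.6 ]
1 [600, -100, 121] [-0.26  0.57  1.49 -0.    1.08  1.18]
```

Run:
```python
from h import *
movep([240,380,300],Rt(0.4,1))
movep([380,-10,270],Rt(th,1))
s=read_state();wp=(s["eef_rot"],s["tcp_pos"]);np.save("wp1.npy",np.column_stack(wp))
cv2.imwrite("pics/b_wrist.png",capture("wrist"));cv2.imwrite("pics/b_top.png",capture("top"));print(s["time"],s["tcp_pos"],read_state()["tcp_pos"],s["opening"])
```

```text
3.625 [380.13410054  -9.43820026 270.06064471] [380.14219654  -9.29364665 270.05054285] 91.18043153602675
```

View pics/b_wrist.png

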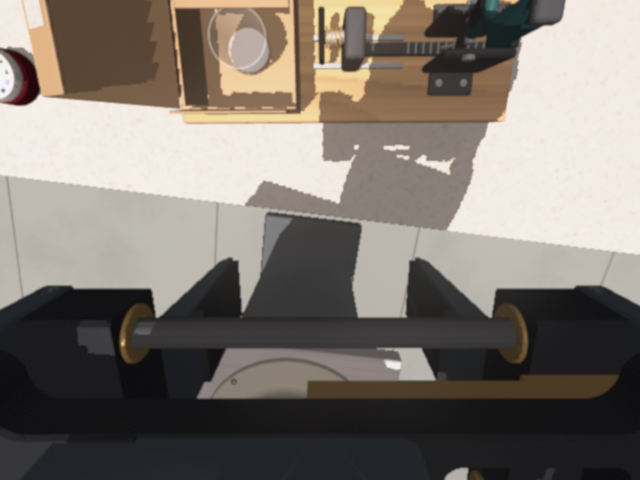

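Run:
```python
from h import *
move_straight([470,-10,280],speed=200)
s=read_state();wp=(s["eef_rot"],s["tcp_pos"]);np.save("wp2.npy",np.column_stack(wp))
im=capture("wrist");cv2.imwrite("pics/c_wrist.png",im);print(s["time"],s["tcp_pos"])
cv2.imwrite("pics/c_wz.png",cv2.resize(im[0:300],(800,375),interpolation=cv2.INTER_CUBIC))
```

```text
4.325 [469.6091066   -9.55985908 279.63946491]
```

View pics/c_wrist.png

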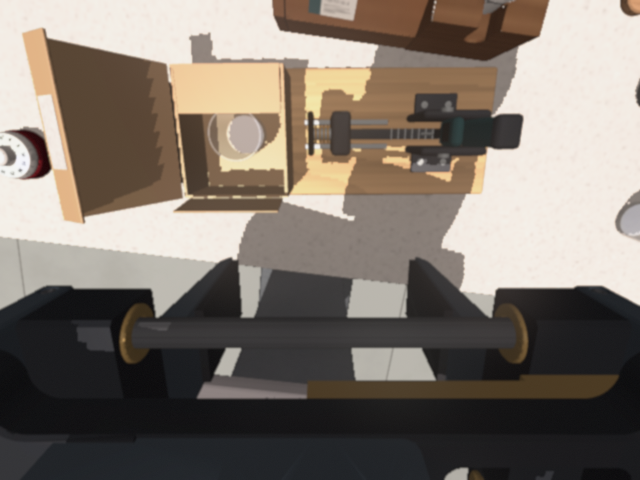

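Run:
```python
import cv2
im=cv2.imread("pics/c_wrist.png")
cv2.imwrite("pics/c_l.png",cv2.resize(im[20:230,0:200],(762,800*210//210*1),interpolation=cv2.INTER_CUBIC)[:600] if 0 else cv2.resize(im[20:230,10:300],None,fx=2.75,fy=2.75,interpolation=cv2.INTER_CUBIC))
cv2.imwrite("pics/c_r.png",cv2.resize(im[50:210,280:530],None,fx=3.2,fy=3.2,interpolation=cv2.INTER_CUBIC))
```

```text
(no output)
```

View pics/c_l.png

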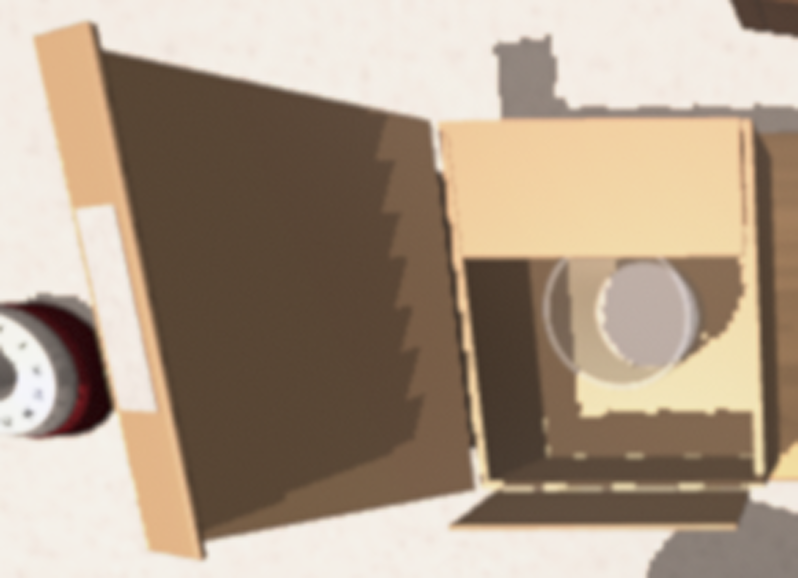

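View pics/c_r.png

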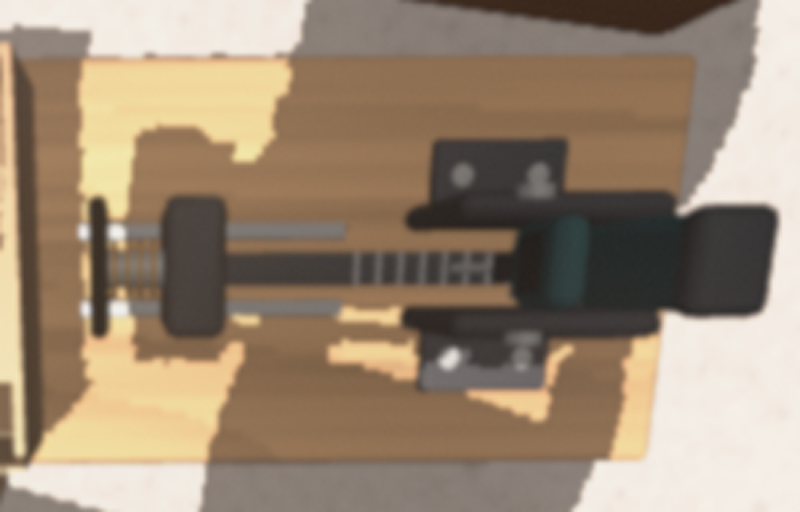

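Run:
```python
from h import *
w=np.load("wp2.npy");wp=(w[:,:3],w[:,3])
L=lambda x,y:(10+(x+.5)/2.75-.5,20+(y+.5)/2.75-.5)
Rr=lambda x,y:(280+(x+.5)/3.2-.5,50+(y+.5)/3.2-.5)
g=lambda p,z:onz("wrist",*p,z,wp)
bn,bf=g(Rr(645,460),16),g(Rr(693,58),16)
c1,c2,c3,c4=[g(L(*p),91) for p in((765,475),(752,118),(440,122),(487,483))]
print("board",bn,bf,np.linalg.norm(bn-bf));print("carton",c1,c2,c3,c4,[np.linalg.norm(a-b).round(1) for a,b in((c1,c2),(c2,c3),(c3,c4),(c4,c1))])
ang=lambda a,b:np.arctan2(-(b-a)[0],(b-a)[1])
print("theta",ang(bn,bf)+np.pi/2-np.pi*0, ang(c1,c4),ang(c2,c3),ang(c1,c2)+np.pi/2)
bx=np.array([np.cos(th),np.sin(th),0]);by=np.array([-np.sin(th),np.cos(th),0]);
# origin estimates: board -y edge at y=-158 mid; carton centre at y=142
print("O board",(bn+bf)/2+158*by,"O carton",(c1+c2+c3+c4)/4-142*by)
pf=g(Rr(92,265),90);print("pad",pf)
j=[g(Rr(x,266),92) for x in(165,225)];print("jaw",j)
gc=g(Rr(733,260),166);print("grip",gc)
O=((bn+bf)/2+158*by+(c1+c2+c3+c4)/4-142*by)/2;O[2]=0
for n,p in(("pad",pf),("jaw0",j[0]),("jaw1",j[1]),("grip",gc),("c1",c1),("c2",c2),("c3",c3),("c4",c4),("bn",bn),("bf",bf)):print(n,bx@(p-O),by@(p-O),p[2])
```

```text
board [ 504.29630837 -209.44287671   16.        ] [ 650.78366544 -189.23374563   16.        ] 147.8747942073998
carton [486.81445441  32.35619862  91.        ] [611.68097176  49.0539231   91.        ] [596.63583259 157.8757392   91.        ] [470.05976465 139.68103123  91.        ] [np.float64(126.0), np.float64(109.9), np.float64(127.9), np.float64(108.6)]
theta 0.13709282569836834 0.1548619868967166 0.13738388803116122 0.13293594016460464
O board [557.68462168 -42.59085674  16.        ] O carton [559.14245118 -46.13257145  91.        ]
pad [550.56022439  17.54338849  90.        ]
jaw [array([553.15575845,  -5.59872367,  92.        ]), array([555.55003017, -24.51708963,  92.        ])]
grip [ 571.451084   -145.97489479  166.        ]
pad -0.011634487353311693 62.40125079677451 90.0
jaw0 -0.34487330253580306 39.11642517126285 92.0
jaw1 -0.3469939906516064 20.04715399812025 92.0
grip 0.16478214366032928 -102.4460296121806 166.0
c1 -61.390580191329036 85.10736361198273 91.0
c2 64.58440814279602 85.98113260489572 91.0
c3 63.333836225526234 195.83093889515948 91.0
c4 -64.52527145322584 193.68688762627835 91.0
bn -74.43344630402292 -156.97173852282276 16.0
bf 73.43224994213931 -155.33142284633539 16.0
```

```bash
cat >> h.py <<'E'
th=0.127
bx=np.array([np.cos(th),np.sin(th),0]);by=np.array([-np.sin(th),np.cos(th),0]);bz=np.array([0,0,1.])
O=np.array([558.5,-44.2,0])
def W(x,y,z): return O+x*bx+y*by+z*bz
def B(p): d=np.asarray(p)-O; return np.array([bx@d,by@d,d[2]])
RB=Rt(th,1)
def onplane(n,u,v,axis,val,wp=None):
    o,d=ray(n,u,v,wp);a=(bx,by,bz)[axis];t=(val-a@(o-O))/(a@d);return B(o+t*d)
E
python3 - <<'E'
from h import *
w=np.load("wp2.npy");wp=(w[:,:3],w[:,3])
L=lambda x,y:(10+(x+.5)/2.75-.5,20+(y+.5)/2.75-.5)
Rr=lambda x,y:(280+(x+.5)/3.2-.5,50+(y+.5)/3.2-.5)
e=onplane("wrist",*L((37+150)/2,(38+550)/2),0,0,wp);print("lid edge",e,np.hypot(e[1]-197,e[2]-91),np.arctan2(e[2]-91,197-e[1]))
e=onplane("wrist",*L((97+204)/2,(22+558)/2),0,0,wp);print("lip edge",e)
# flap edge at y=142
for p in((600,528),(600,522)):
  e=onplane("wrist",*L(*p),1,142,wp);print("flap",e,np.hypot(e[0]+65,e[2]-91),np.arctan2(e[2]-91,e[0]+65))
o,d=ray("wrist",*L(600,528),wp)
for z in np.arange(100,140,4):
  p=B(o+d*(z-o[2])/d[2]);print(z,p.round(1),np.hypot(p[0]+65,z-91).round(1))
for x in(690,778):print("cap",B(onz("wrist",*Rr(x,260),166,wp)))
for x in(520,545,590):print("trig",B(onz("wrist",*Rr(x,260),166,wp)))
for y in (205,315):print("capx",B(onz("wrist",*Rr(735,y),166,wp)))
E
```

```text
lid edge [-1.09711486e-14  1.75038139e+02  2.89070905e+02] 199.28473792622682 1.460368604834301
lip edge [-2.42598033e-14  1.51973557e+02  3.07505372e+02]
flap [-75.75329166 142.         121.93528131] 32.75095282814023 1.9053368820685663
flap [-73.6708633  142.         121.32334655] 31.538693951162962 1.8493109198801942
100 [-80.5 148.3 100. ] 17.9
104 [-79.6 147.2 104. ] 19.6
108 [-78.7 146.  108. ] 21.9
112 [-77.9 144.9 112. ] 24.6
116 [-77.  143.7 116. ] 27.7
120 [-76.2 142.6 120. ] 31.1
124 [-75.3 141.4 124. ] 34.6
128 [-74.5 140.2 128. ] 38.2
132 [-73.6 139.1 132. ] 41.9
136 [-72.7 137.9 136. ] 45.7
cap [-3.18364641e-02 -9.17608147e+01  1.66000000e+02]
cap [-5.65519938e-02 -1.13933735e+02  1.66000000e+02]
trig [ 1.59168716e-02 -4.89201029e+01  1.66000000e+02]
trig [ 8.89370835e-03 -5.52207583e+01  1.66000000e+02]
trig [-3.74745199e-03 -6.65614594e+01  1.66000000e+02]
capx [  13.02590425 -101.11269406  166.        ]
capx [ -13.4731386 -105.1408359  166.       ]
```

Run:
```python
from h import *
w=np.load("wp2.npy");wp=(w[:,:3],w[:,3])
L=lambda x,y:(10+(x+.5)/2.75-.5,20+(y+.5)/2.75-.5)
for a,b,r0 in(((37,38),(150,550),110),((97,22),(204,558),115)):
  for p in(a,b,((a[0]+b[0])/2,(a[1]+b[1])/2)):
    o,d=ray("wrist",*L(*p),wp)
    zz=np.arange(91,230,.5);P=np.array([B(o+d*(z-o[2])/d[2]) for z in zz]);r=np.hypot(P[:,1]-197,P[:,2]-91)
    k=np.argmin(abs(r-r0));print(P[k].round(1),r[k].round(1),np.arctan2(P[k,2]-91,197-P[k,1]).round(3))
```

```text
[ 79.3 299.5 131. ] 110.0 2.77
[-81.6 299.5 131. ] 110.0 2.769
[  4.7 299.5 131. ] 110.0 2.769
[ 64.2 228.9 201.5] 115.0 1.852
[-67.  229.5 201.5] 115.2 1.857
[  3.6 229.2 201.5] 115.1 1.854
```

Run:
```python
from h import *
for n,u,v,z in(("top",225,198,20),("top",250,190,20),("top",203,198,20),("top",205,150,250),("top",195,140,250),("top",172,266,48),("top",120,240,20),("top",120,180,300),("scene",194,249,0),("wristt",18,155,48)):
  if n=="wristt":
    w=np.load("wp2.npy");p=onz("wrist",u,v,z,(w[:,:3],w[:,3]))
  else:p=onz(n,u,v,z)
  print(n,u,v,z,p.round(0),B(p).round(0))
```

```text
top 225 198 20 [674. 229.  20.] [149. 256.  20.]
top 250 190 20 [695. 159.  20.] [161. 184.  20.]
top 203 198 20 [675. 290.  20.] [158. 317.  20.]
top 205 150 250 [758. 241. 250.] [234. 258. 250.]
top 195 140 250 [783. 265. 250.] [262. 278. 250.]
top 172 266 48 [487. 369.  48.] [-19. 419.  48.]
top 120 240 20 [562. 519.  20.] [ 75. 559.  20.]
top 120 180 300 [680. 428. 300.] [180. 453. 300.]
scene 194 249 0 [472. 369.   0.] [-34. 421.   0.]
wristt 18 155 48 [484. 351.  48.] [-24. 402.  48.]
```

```bash
cat >> h.py <<'E'
def ms(x,y,z,speed=150,R=None): move_straight(W(x,y,z),R,speed)
def F(): return read_state()["contact_force"]
def snap(n,f,crop=None,k=1):
    im=capture(n)
    if crop: im=im[crop[0]:crop[1],crop[2]:crop[3]]
    if k!=1: im=cv2.resize(im,None,fx=k,fy=k,interpolation=cv2.INTER_CUBIC)
    cv2.imwrite("pics/"+f,im)
E
python3 - <<'E'
from h import *
gripper_close(10)
movep(W(-118,115,170),RB)
ms(-118,115,124,200)
print(read_state()["time"],F(),B(read_state()["tcp_pos"]))
ms(-88,115,124,120);print("near",F())
r=36
for ph in(1.7,1.4,1.1,0.8,0.5,0.25,0.1):
    ms(-65+r*np.cos(ph)-16+(-2)*np.sin(ph),115,91+r*np.sin(ph)+2*np.cos(ph),100);print(ph,F().round(1))
print(read_state()["time"])
snap("scene","d_scene.png",(175,320,220,410),4)
E
```

```text
6.725 [-0.03651195 -0.85859162  0.10322082] [-116.97403301  114.30518869  124.93171225]
near [-0.24497495  0.13219855 -0.5069556 ]
1.7 [0.5 0.3 0.1]
1.4 [-0.3  0.7  0.2]
1.1 [ 0.  -0.2 -0.2]
0.8 [ 0.4 -0.3  0.4]
0.5 [ 0.1 -0.6  0.6]
0.25 [-0.   0.4  0.1]
0.1 [-0.2  0.4 -0.1]
8.9083
```

View pics/d_scene.png

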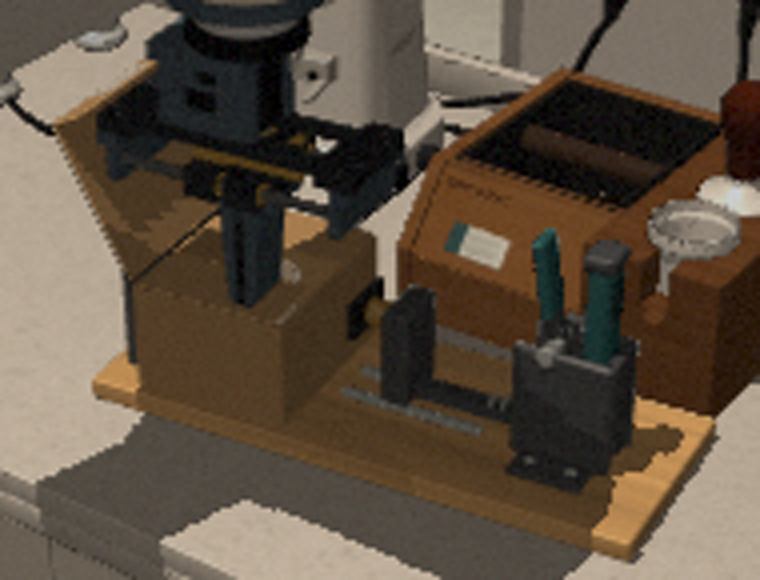

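Run:
```python
from h import *
for z in(94,93,92,91,90,89,88,87):
    ms(-45,115,z,40);f=F();print(z,f.round(1),B(read_state()["tcp_pos"]).round(1))
    if f[2]>5:break
print(read_state()["time"])
```

```text
94 [-0.3 -0.3  0. ] [-45.  115.   93.9]
93 [-0.9  0.1  4.9] [-44.9 115.   93.2]
92 [-4.4  1.3 22.3] [-44.9 115.   92.9]
9.7083
```

Run:
```python
from h import *
ms(-45,115,265,250)
snap("top","e_top.png",(190,290,205,400),4)
snap("wrist","e_w.png")
movep(W(-15,295,265),RB)
snap("scene","e_scene.png",(175,320,220,410),4)
print(read_state()["time"],F())
```

```text
11.4583 [0.23389441 0.08861513 0.77207649]
```

View pics/e_w.png

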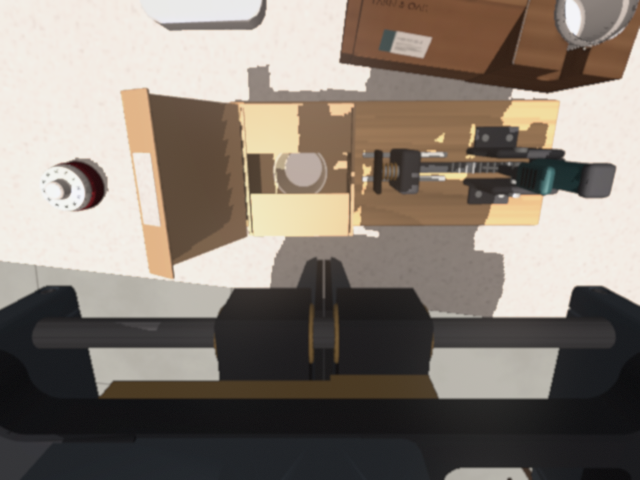

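View pics/e_scene.png

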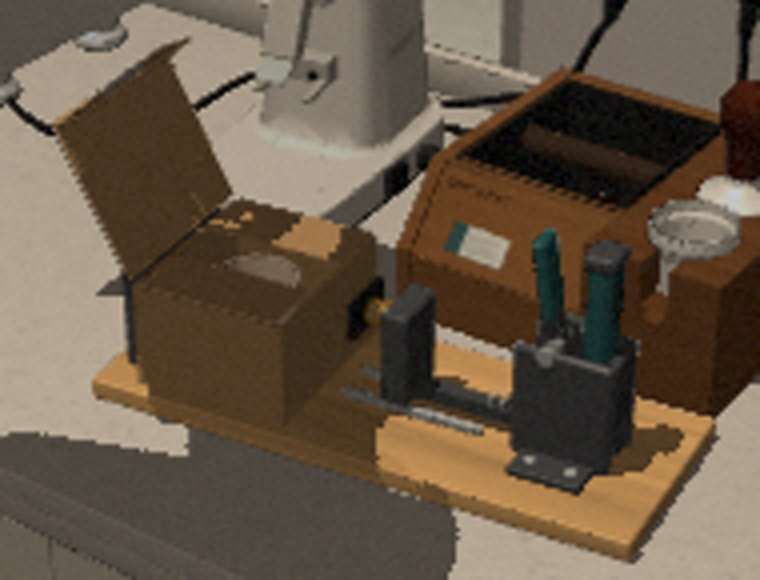

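Run:
```python
from h import *
ms(-15,290,168,200);print(F().round(1))
ms(-15,268,168,150);print(F().round(1))
ms(-15,211,172,90);print(F().round(1))
r=88;h=13.5
for ph in(1.4,1.15,.9,.65,.45,.28,.15,.07):
    ms(-15,197-r*np.cos(ph)+h+3*np.sin(ph),93+r*np.sin(ph)+3*np.cos(ph),120);f=F();print(ph,f.round(1))
    if abs(f).max()>15:break
print(read_state()["time"])
snap("scene","f_scene.png",(175,320,220,410),4)
```

```text
[0.3 0.1 0.8]
[-0.4 -0.8  0.2]
[0.2 0.6 0.9]
1.4 [-0.1  0.5  0.1]
1.15 [-0.3  1.1 -0.3]
0.9 [ 0.2 -0.4 -0.1]
0.65 [0.5 0.3 0.2]
0.45 [-0.8 -0.9 -0.5]
0.28 [ 0.3  0.3 -0.3]
0.15 [ 0.3 -0.2 -0.3]
0.07 [0.6 0.  0.1]
15.525
```

View pics/f_scene.png

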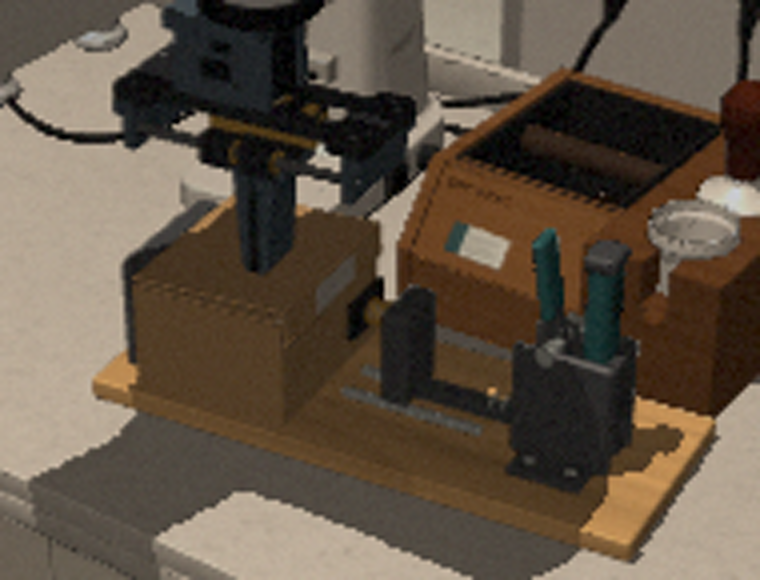

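Run:
```python
from h import *
for z in(99,98,97,96,95,94,93,92):
    ms(-15,125,z,40);f=F();print(z,f.round(1),B(read_state()["tcp_pos"]).round(1))
    if f[2]>5:break
ms(-15,125,250,250)
snap("wrist","g_w.png")
movep(W(0,-92,250),RB)
gripper_open()
s=read_state();np.save("wp3.npy",np.column_stack((s["eef_rot"],s["tcp_pos"])))
snap("wrist","h_w.png");snap("scene","h_scene.png",(175,320,220,410),4)
print(read_state()["time"])
```

```text
99 [-0.4  0.4  0.4] [-15.1 125.2  98.9]
98 [ 0.4  0.3 -0.9] [-15. 125.  98.]
97 [-3.  -1.6 11.7] [-14.9 125.   97.6]
19.5
```

View pics/g_w.png

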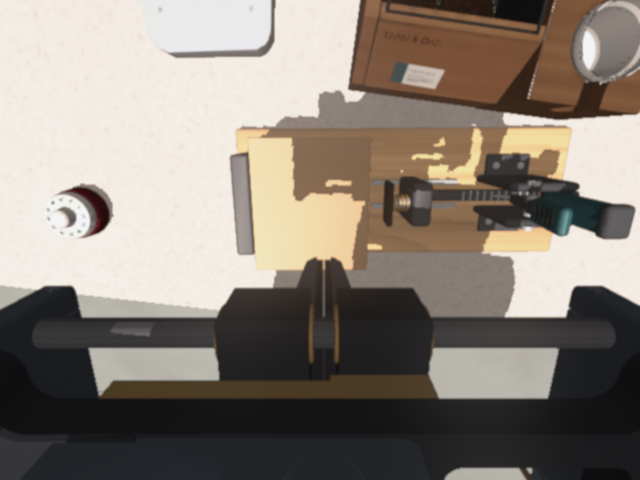

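View pics/h_w.png

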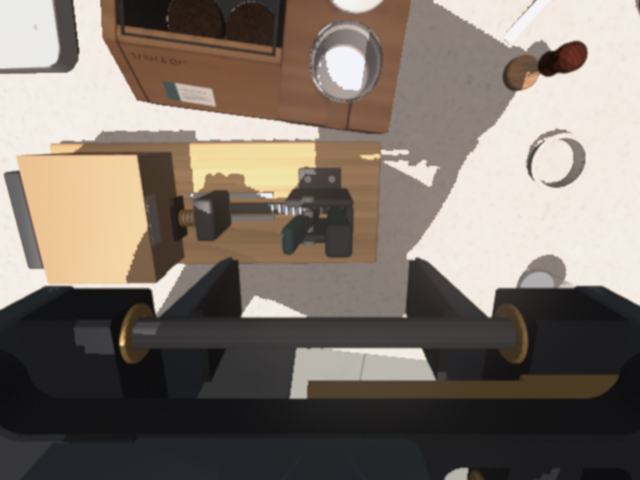

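View pics/h_scene.png

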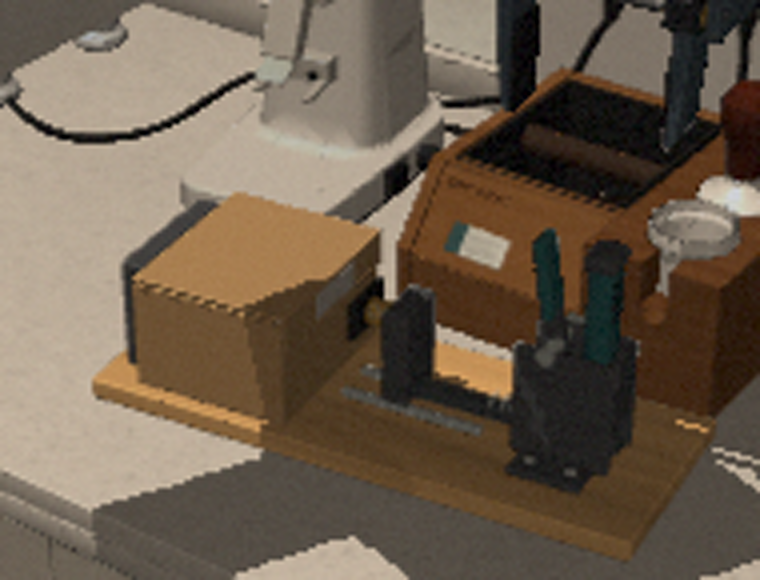

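Run:
```python
import cv2
im=cv2.imread("pics/h_w.png");cv2.imwrite("pics/h_z.png",cv2.resize(im[140:270,150:400],None,fx=3.2,fy=3.2,interpolation=cv2.INTER_CUBIC))
```

```text
(no output)
```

View pics/h_z.png

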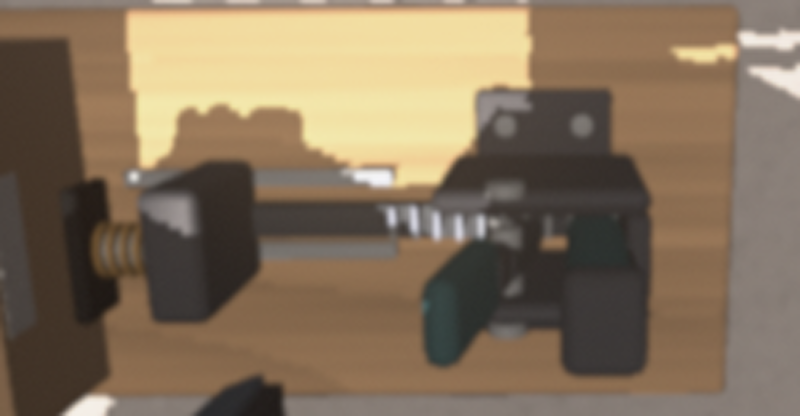

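Run:
```python
from h import *
w=np.load("wp3.npy");wp=(w[:,:3],w[:,3]);print(B(wp[1]))
Z=lambda x,y:(150+(x+.5)/3.2-.5,140+(y+.5)/3.2-.5)
for x,y in((563,320),(647,320),(605,270),(605,374),(423,320),(462,320)):print(x,y,B(onz("wrist",*Z(x,y),167,wp)))
for x in(145,205):print("jaw",B(onz("wrist",*Z(x,300),92,wp)))
for x in(66,78):print("pad",B(onz("wrist",*Z(x,250),90,wp)))
```

```text
[-1.15229267e-02 -9.20080807e+01  2.49994430e+02]
563 320 [  1.58243789 -92.43007002 167.        ]
647 320 [   1.56549334 -113.11043328  167.        ]
605 270 [  14.26216388 -102.622355    167.        ]
605 374 [ -12.51680081 -102.93486428  167.        ]
423 320 [  1.61068134 -57.95970373 167.        ]
462 320 [  1.60281321 -67.56255159 167.        ]
jaw [-14.33687023  39.54640901  92.        ]
jaw [-14.35260669  20.53370835  92.        ]
pad [ 1.46019565 63.45233683 90.        ]
pad [ 1.45699357 59.6768092  90.        ]
```

Run:
```python
from h import *
movep(W(0,-93,200),RB)
ms(0,-93,123,150);print(read_state()["time"],F().round(1))
gripper_close(20)
s=read_state();print(s["time"],s["opening"],s["contact_force"].round(1),B(s["tcp_pos"]))
pause(.2);s=read_state();print(s["time"],s["opening"],s["contact_force"].round(1))
snap("scene","i_scene.png",(175,320,220,410),4)
gripper_open();pause(.1);print(read_state()["time"],F().round(1),read_state()["opening"])
snap("scene","j_scene.png",(175,320,220,410),4)
```

```text
20.4833 [ 0.5 -0.   1. ]
21.375 43.80914913413125 [-1.2 -0.3  7. ] [ 5.52230787e-02 -9.29427651e+01  1.23319011e+02]
21.575 43.76525098808027 [-0.7 -1.2  6.7]
22.575 [-0.4 -0.   0.5] 91.01213724905479
```

View pics/i_scene.png

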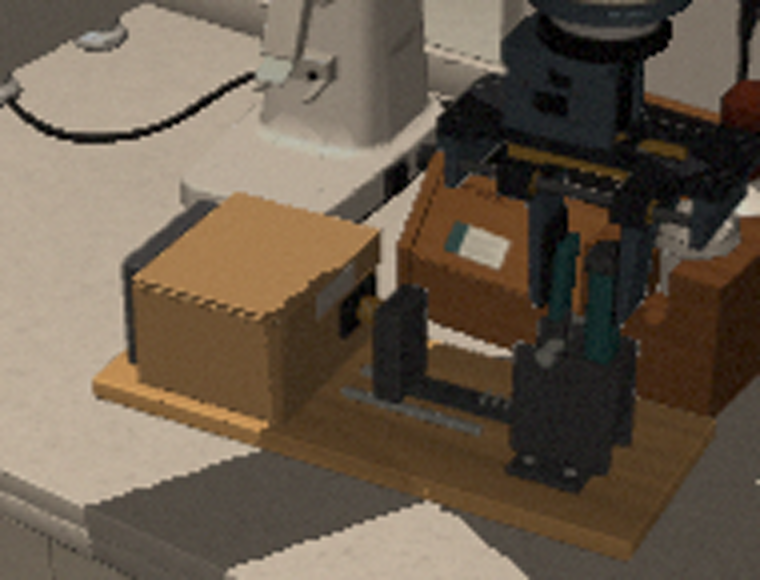

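View pics/j_scene.png

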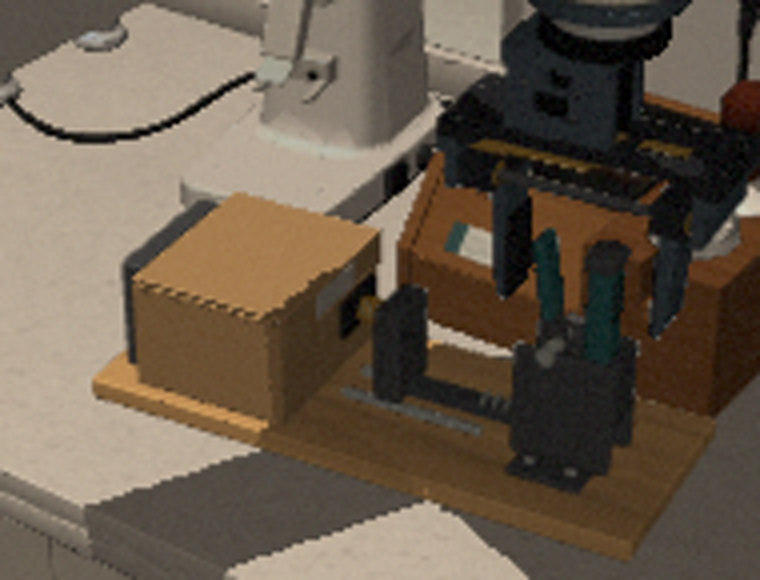

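Run:
```python
from h import *
for y in (30,38,46,54,62):print(y,proj("scene",W(0,y,92)))
for k in range(2):
    gripper_close(20);s=read_state();print(s["time"],s["opening"],s["contact_force"].round(1))
    gripper_open();pause(.1)
    snap("scene",f"k{k}_scene.png",(175,320,220,410),4)
print(read_state()["time"])
```

```text
30 [321.54228699 249.93926859]
38 [318.75261227 249.16407972]
46 [315.97493656 248.3922251 ]
54 [313.20918261 247.62368328]
62 [310.45527382 246.85843296]
23.4583 44.04485973276215 [-2.2 -0.   6. ]
25.2917 43.95736019224216 [-0.9 -0.6  6.4]
26.2917
```

View pics/k0_scene.png

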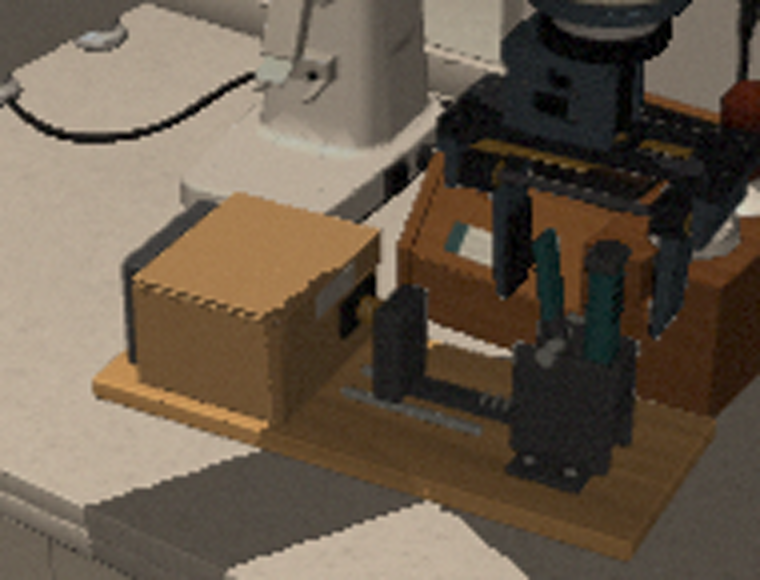

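View pics/k1_scene.png

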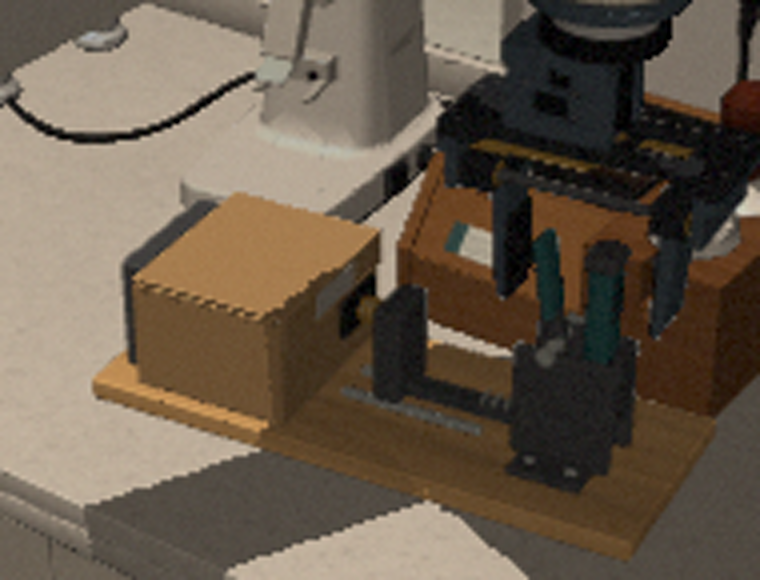

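Run:
```python
from h import *
ms(0,-93,133,100)
gripper_close(40);s=read_state();print(s["time"],s["opening"],s["contact_force"].round(1))
pause(.1);s=read_state();print(s["opening"],s["contact_force"].round(1))
im=capture("scene");cv2.imwrite("pics/l_scene.png",cv2.resize(im[175:320,220:410],None,fx=4,fy=4,interpolation=cv2.INTER_CUBIC))
```

```text
27.3833 39.19879685314541 [ -0.4 -17.4  -1.8]
39.67120737438738 [  0.2 -16.9  -2. ]
```

View pics/l_scene.png

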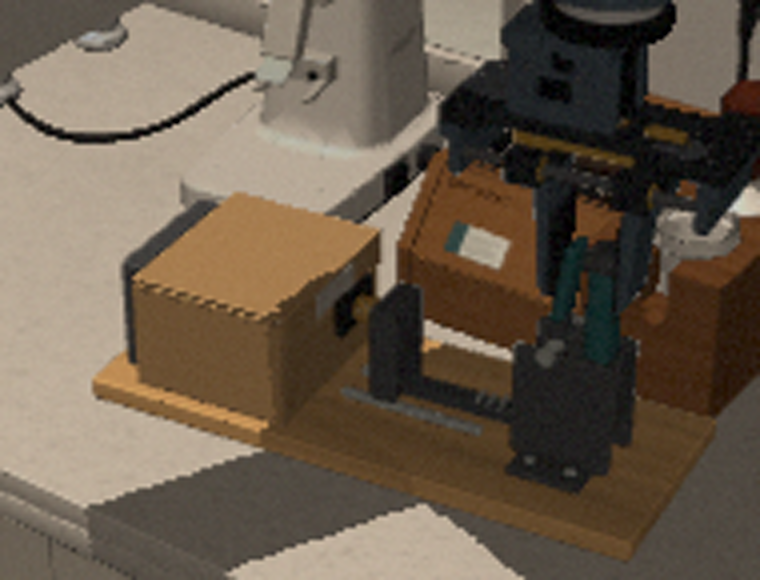

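Run:
```python
from h import *
gripper_open();pause(.1)
ms(0,-94.3,133,60)
gripper_close(40);s=read_state();print(s["time"],s["opening"],s["contact_force"].round(1))
im=capture("scene");cv2.imwrite("pics/m_scene.png",cv2.resize(im[175:320,220:410],None,fx=4,fy=4,interpolation=cv2.INTER_CUBIC))
gripper_open();pause(.1)
im=capture("scene");cv2.imwrite("pics/n_scene.png",cv2.resize(im[175:320,220:410],None,fx=4,fy=4,interpolation=cv2.INTER_CUBIC));print(read_state()["time"])
A=[cv2.imread(f"pics/{k}_scene.png")[270:420,320:440] for k in("h","i","k1","l","m","n")]
cv2.imwrite("pics/cmp.png",np.vstack([np.hstack(A[:3]),np.hstack(A[3:])]).repeat(2,0).repeat(2,1)[:600,:800])
```

```text
29.6333 39.38455997216833 [-1.6 -8.8  5.1]
30.7417
```

View pics/cmp.png

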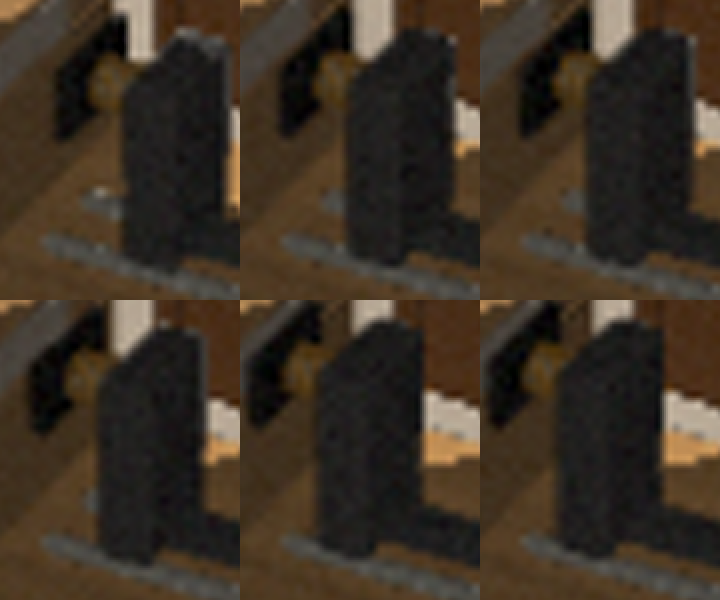

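Run:
```python
from h import *
ms(0,-95,133,60)
gripper_close(40);s=read_state();print(s["time"],s["opening"],s["contact_force"].round(1))
gripper_open()
ms(0,-95,215,250)
movep(W(-85,-20,240),RB)
s=read_state();np.save("wp4.npy",np.column_stack((s["eef_rot"],s["tcp_pos"])));print(B(s["tcp_pos"]))
im=capture("wrist");cv2.imwrite("pics/o_w.png",im);snap("scene","o_scene.png",(175,320,220,410),4)
print(read_state()["time"])
```

```text
31.8417 39.208255514201056 [-1.6 -2.5  8.3]
[-85.50939478 -19.59266808 239.54432191]
33.8583
```

View pics/o_w.png

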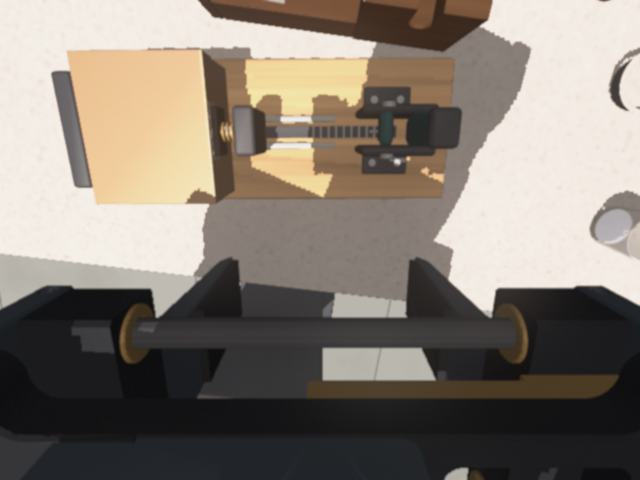

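Run:
```python
import cv2
im=cv2.imread("pics/o_w.png");cv2.imwrite("pics/o_z.png",cv2.resize(im[80:180,190:290],None,fx=6,fy=6,interpolation=cv2.INTER_CUBIC))
```

```text
(no output)
```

View pics/o_z.png

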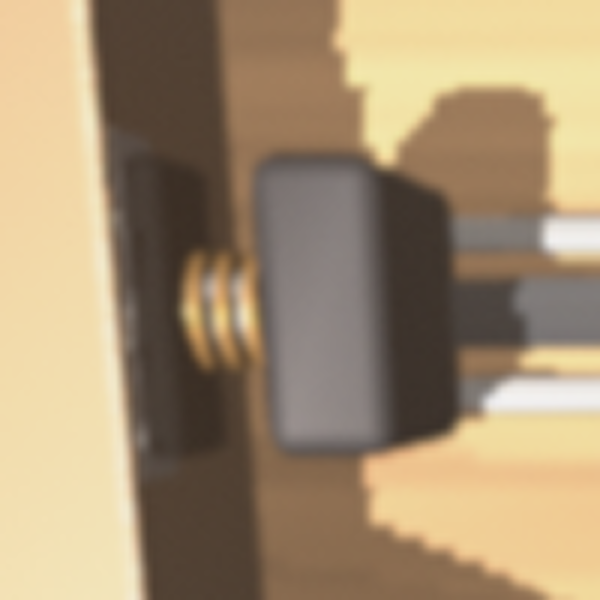

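View pics/o_scene.png

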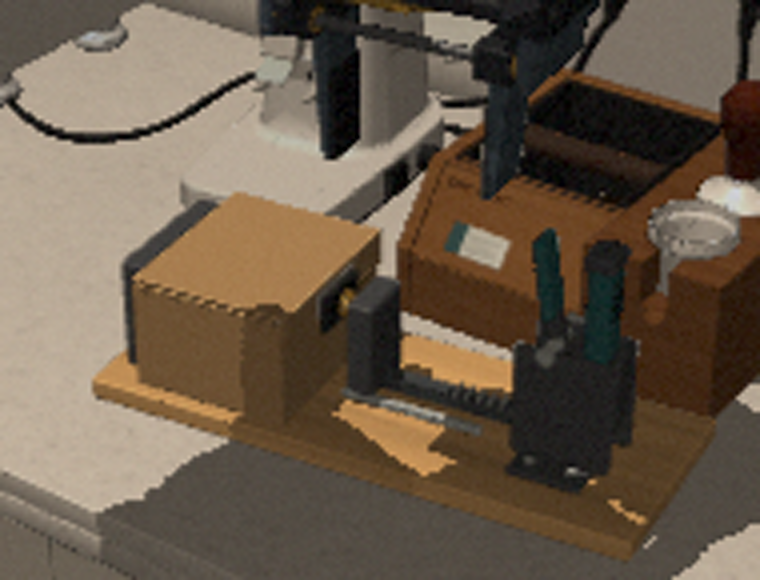

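Run:
```python
from h import *
w=np.load("wp4.npy");wp=(w[:,:3],w[:,3])
Z=lambda x,y:(190+(x+.5)/6-.5,80+(y+.5)/6-.5)
for n,x,z in(("jawf",264,92),("jawb",380,92),("lid",112,97),("lid",112,95),("padrear",160,90)):print(n,B(onz("wrist",*Z(x,300),z,wp)).round(1))
```

```text
jawf [ 0.2 62.7 92. ]
jawb [ 0.2 45.3 92. ]
lid [ 0.1 84.  97. ]
lid [ 0.2 84.6 95. ]
padrear [ 0.3 79.  90. ]
```

Run:
```python
from h import *
movep(W(0,-95,215),RB)
ms(0,-95,133,180)
gripper_close(32);pause(.2);s=read_state();print(s["time"],s["opening"],s["contact_force"].round(1))
snap("scene","p_scene.png",(175,320,220,410),4)
snap("wrist","p_w.png");snap("top","p_top.png",(190,290,205,400),4)
print(read_state()["time"])
```

```text
36.05 39.4562009421182 [-0.9 -1.9  7.8]
36.2
```

View pics/p_scene.png

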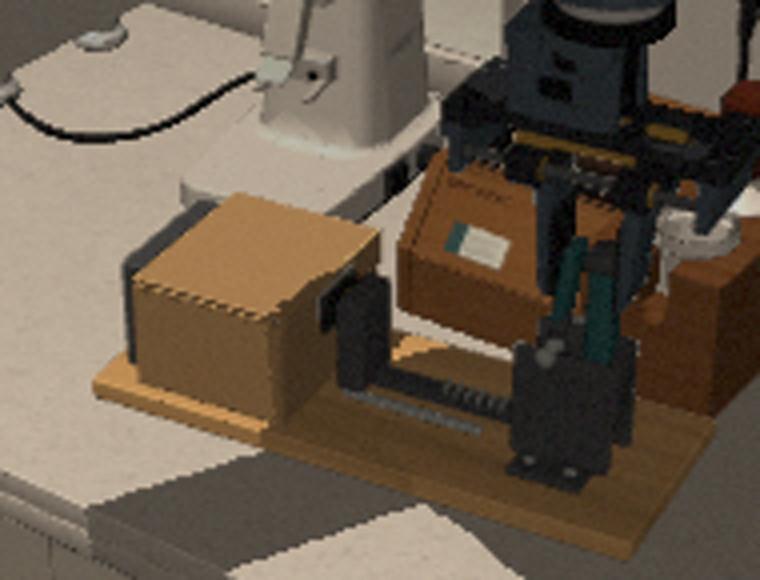

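View pics/p_w.png

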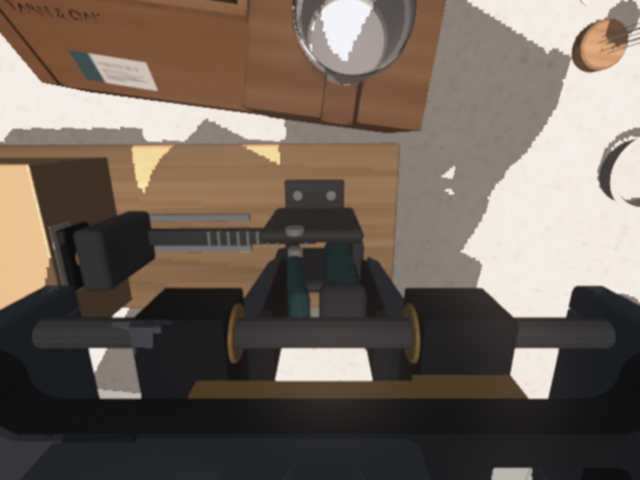

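Run:
```python
from h import *
im=cv2.imread("pics/p_w.png");cv2.imwrite("pics/p_z.png",cv2.resize(im[190:310,20:170],None,fx=5,fy=5,interpolation=cv2.INTER_CUBIC))
```

```text
(no output)
```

View pics/p_z.png

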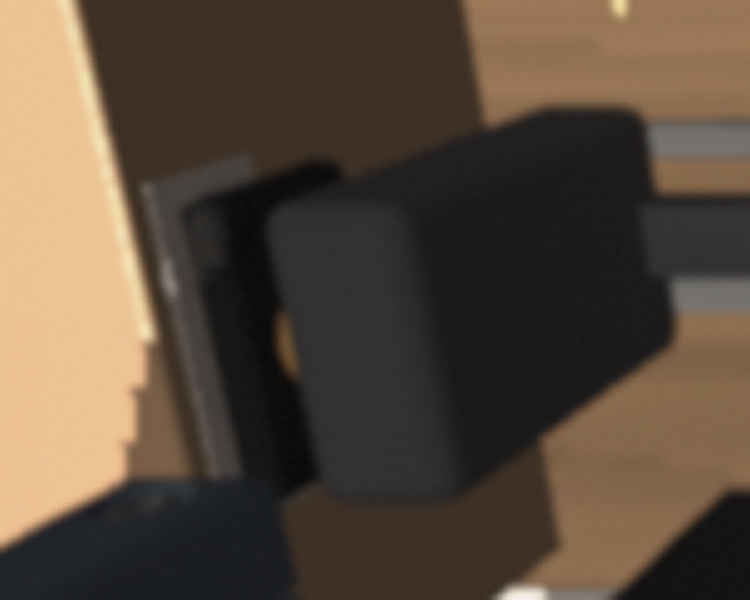

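Run:
```python
from h import *
w=read_state();wp=(w["eef_rot"],w["tcp_pos"])
Z=lambda x,y:(20+(x+.5)/5-.5,190+(y+.5)/5-.5)
for n,x,y,z in(("jawf",295,350,92),("jawb",435,350,92),("padrear",240,350,90)):print(n,B(onz("wrist",*Z(x,y),z,wp)).round(1))
print(w["time"],w["opening"])
sign_off()
```

```text
jawf [ 0.5 70.6 92. ]
jawb [ 0.5 51.8 92. ]
padrear [-0.2 79.6 90. ]
36.2 39.317466582916985
the job is handed in; nothing more can be done
```

I folded the end flap flat, then the lid flat over it with its lip hanging in front of the carton. I then worked the clamp with the trigger alone and handed the job in at 36.2 s, still holding the trigger squeezed.

- **Last checks:** The wrist picture put the gap between pad and jaw block at about 8–9 mm, down from 18 mm. That is roughly 9–10 mm of compression, inside the 4–15 mm target. The fingers were 39.3 mm apart, which I take as fully squeezed since the listed full-squeeze width is 38 mm. The force on the wrist was about 8 N.
- **Jaw travel:** Edge measurements put the jaw about 31–32 mm forward in total. The pad needed about 22 mm to reach the lip, which agrees with that compression.
- **What went wrong:** My first three squeezes, at 20 N and low on the blade, were not full squeezes. The first moved the jaw only part of a tooth and the next two did not move it. Gripping 10 mm higher with 32–40 N gave full 8 mm strokes, except that the first of these only finished the part-moved tooth. That same stroke had up to 17 N of sideways force on the gripper, so I moved it 2 mm across and the force fell to about 2 N.
- **Bystanders:** I made no move near the timer, tumbler or basket at their height. I did not measure their positions again at the end.

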